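# Snap the sound board back into a touch exhibit's talking station

### The job

Put the sound board back into the opened talking station: lay it on the four white snap posts with its black sockets facing the aluminium socket panel, then press it down beside each post, firmly but without ramming it, until every corner has clicked under the barbs and sits fully home. Leave the cover, the stones and the screwdriver where they are.

Things in the scene. Friction and masses are not known exactly. Their poses are not given: they have to be found in the camera images.
- board: Sound board: green circuit board 160 (x) x 100 (y) x 3 mm, about 0.25 kg, on the pink mat, parts upwards. Origin: centre of its underside; x along its length to the end with 3 black sockets, z up. 8 mm holes at x +-70, y +-40 mm. Solid parts: heat sink; sockets x 69 to 89, |y| < 26, 13 high; blue terminals x -79 to -67, |y| < 18, 12 high; 2 capacitors x -54 to -38, |y| < 18, 20 high.
- heat_sink (a point): Middle of the flat-topped finned aluminium heat sink on the board, halfway up: 18 mm above the board's underside, over its centre. The heat sink is 50 (board x) x 40 (board y) x 30 mm high and fixed to the board; nothing solid stands beside its two long sides, so it is a good place to take hold, across the 40 mm.
- base: Opened base of the talking station: dark grey tray 210 (x) x 140 (y) mm with a 14 mm high rim, fixed to the table. Origin: centre of its underside; x along its length to the end with the upright aluminium socket panel, z up. Four white nylon snap posts at x +-70, y +-40 mm, shoulders 22 mm above the table. The board fits with its x along the base's x.
- panel (a point): Top middle of the aluminium socket panel at the base's +x end: 86 mm wide, 3 mm thick, 40 mm above the table, at x = 100 mm in the base's frame. The board's black sockets face it, about 10 mm short of it when fitted.
- mat: Pink foam mat 210 x 210 x 10 mm high, fixed, on which the board lies at the start. Origin: centre of its underside on the table.
- cover: The station's light grey cover with loudspeaker grille and big blue push button, 140 x 210 x 57 mm high, lying taken off. Leave alone. Origin: centre of its underside.
- soapstone: Grey-green exhibit stone about 150 x 95 x 65 mm high. Leave alone. Origin: centre of its underside.
- darkstone: Dark brown exhibit stone about 130 x 85 x 100 mm high. Leave alone. Origin: centre of its underside.
- screwdriver: Screwdriver with orange handle, 190 mm long along its x, 26 mm thick, lying on the table. Leave alone. Origin: below its middle.
- hole_a (a point): Centre of the board's corner hole (8 mm, brass-coloured pad) at the +x end (socket end), +y side, in the underside; at (+70, +40) mm in the board's frame. It belongs on post_a. Inboard of it, where |x| is 30 to 63 and |y| 20 to 50 mm, the board carries nothing solid: room to press it down.
- post_a (a point): Snap post for hole_a, at (+70, +40) mm in the base's frame; the point is the shoulder's top, where the board ends up. Above it: 6 mm neck, two sprung barbs 12 mm across, tapered tip up to 14.5 mm. A board laid on lies loose 7 mm above the shoulder; about 13 N beside the post folds the barbs in and they spring out over the board; play then < 1 mm, shoulder a hard stop.
- hole_b (a point): Centre of the board's corner hole (8 mm, brass-coloured pad) at the +x end (socket end), -y side, in the underside; at (+70, -40) mm in the board's frame. It belongs on post_b. Inboard of it, where |x| is 30 to 63 and |y| 20 to 50 mm, the board carries nothing solid: room to press it down.
- post_b (a point): Snap post for hole_b, at (+70, -40) mm in the base's frame; the point is the shoulder's top, where the board ends up. Above it: 6 mm neck, two sprung barbs 12 mm across, tapered tip up to 14.5 mm. A board laid on lies loose 7 mm above the shoulder; about 13 N beside the post folds the barbs in and they spring out over the board; play then < 1 mm, shoulder a hard stop.
- hole_c (a point): Centre of the board's corner hole (8 mm, brass-coloured pad) at the -x end (blue terminal end), -y side, in the underside; at (-70, -40) mm in the board's frame. It belongs on post_c. Inboard of it, where |x| is 30 to 63 and |y| 20 to 50 mm, the board carries nothing solid: room to press it down.
- post_c (a point): Snap post for hole_c, at (-70, -40) mm in the base's frame; the point is the shoulder's top, where the board ends up. Above it: 6 mm neck, two sprung barbs 12 mm across, tapered tip up to 14.5 mm. A board laid on lies loose 7 mm above the shoulder; about 13 N beside the post folds the barbs in and they spring out over the board; play then < 1 mm, shoulder a hard stop.
- hole_d (a point): Centre of the board's corner hole (8 mm, brass-coloured pad) at the -x end (blue terminal end), +y side, in the underside; at (-70, +40) mm in the board's frame. It belongs on post_d. Inboard of it, where |x| is 30 to 63 and |y| 20 to 50 mm, the board carries nothing solid: room to press it down.
- post_d (a point): Snap post for hole_d, at (-70, +40) mm in the base's frame; the point is the shoulder's top, where the board ends up. Above it: 6 mm neck, two sprung barbs 12 mm across, tapered tip up to 14.5 mm. A board laid on lies loose 7 mm above the shoulder; about 13 N beside the post folds the barbs in and they spring out over the board; play then < 1 mm, shoulder a hard stop.

How it is judged:
On the way:
1. the board lies loose on the four snap posts, every hole over its own post, not yet pressed home (horizontal distance between hole_a and post_a below 0.004 m and horizontal distance between hole_b and post_b below 0.004 m and horizontal distance between hole_c and post_c below 0.004 m and horizontal distance between hole_d and post_d below 0.004 m and z of hole_a in the frame of base between 0.025 and 0.033 m and z of hole_b in the frame of base between 0.025 and 0.033 m and z of hole_c in the frame of base between 0.025 and 0.033 m and z of hole_d in the frame of base between 0.025 and 0.033 m and linear speed of board below 0.05 m/s), for 0.1 s.
At the end, for the whole second after the job is handed in: All four holes are on their own posts (within 3 mm sideways) and the board's underside at every hole is within 1.1 mm of the post's shoulder, under the barbs, sockets towards the panel; the board is at rest (horizontal distance between hole_a and post_a below 0.003 m and horizontal distance between hole_b and post_b below 0.003 m and horizontal distance between hole_c and post_c below 0.003 m and horizontal distance between hole_d and post_d below 0.003 m and z of hole_a in the frame of base between 0.0205 and 0.0231 m and z of hole_b in the frame of base between 0.0205 and 0.0231 m and z of hole_c in the frame of base between 0.0205 and 0.0231 m and z of hole_d in the frame of base between 0.0205 and 0.0231 m and linear speed of board below 0.02 m/s and angular speed of board below 0.2 rad/s); the robot touches nothing.
It fails at once if the board is rammed: it is pushed onto the base with more than 80 N (contact force between board and base above 80 N).
It fails at once if the cover is shifted by more than 20 mm (distance of cover from where it was at the start of the episode above 0.02 m).
It fails at once if the soapstone is shifted by more than 20 mm (distance of soapstone from where it was at the start of the episode above 0.02 m).
It fails at once if the darkstone is shifted by more than 20 mm (distance of darkstone from where it was at the start of the episode above 0.02 m).
It fails at once if the screwdriver is shifted by more than 20 mm (distance of screwdriver from where it was at the start of the episode above 0.02 m).
It also fails if it takes over 61 s, if anything falls off the work surface, if the arm or the gripper's body presses on something with over 40 N, if the wrist force passes 120 N, or if a joint passes its speed limit or range.

### The arm

A 6-joint arm with a two-finger parallel gripper is mounted at the origin on the work surface. World frame = base frame: x ahead of the robot, y to its left, z up, the work surface at z = 0. Lengths are in m, angles in rad, forces in N, time in s.
With the tool pointing down it reaches from about 0.35 to 0.775 m from the base axis. Payload 5.5 kg.
Tool frame: the origin (TCP) lies midway between the tips of the shut fingers; the grasp point (between the pads) lies 19 mm behind it; z points along the fingers, y is the line along which they close (so a half turn about z gives the same grasp; the last joint's range is limited). The gripper opens to 85 mm and grips with 20 to 120 N. Pads are 22 mm wide; open, the fingers measure 114 mm over their backs; the gripper's body (76 mm by 85 mm) begins 54 mm behind the grasp point. The pads swing forward as they close: fully open they stand 13 mm farther back than shut.
Start: joints at [-1.4, 0.313, 0.046, 1.304, 0, 1.431], TCP at [0.176, -0.547, 0.231] pointing down, gripper open.
Joint ranges: [-2.76, 2.76], [-0.86, 1.69], [-1.03, 1.26], [-2.2, 2.34], [-1.47, 1.5], [-3.14, 3.14]. Speed limits (rad/s): [2.57, 2.57, 3.14, 3.14, 3.14, 3.14].

### API

Orientations are given as a unit quaternion [x, y, z, w].
In Python, from rig import sensors, optics, job_done gives the robot as it stands.
- The arm moves only by the shell command python3 -m pendant 'ROWS'. ROWS is JSON, a list of rows, each an object of numbers: "wx", "wy", "wz": the turn, a rotation vector about the tool's x, y, z in degrees; "dx", "dy", "dz": the shift along the tool's x, y, z in m; "grip": the opening, from 0 (shut) to 1 (fully open). A call has 1 to 5 rows; each row shifts and turns the commanded pose from where the row before left it, along the tool's axes as they then stand; what a row does not reach is not made up. A row lasts 1/10 s, in which the tool goes at most 50 mm and 8.59 degrees, less where a joint would pass 70% of its speed; a pose out of reach is approached as far as the arm can. A call is refused whole if a number of a shift passes 0.05 or a number of a turn 8.59, either way. A call with a gripper value outside its range is refused whole. The fingers move at their own pace and stop on an object; the grip force is fixed at half the most. Time passes only in rows, so rows that do not move let the fingers close. It gives the time, the measured TCP pose, the force, the opening and the grip force at its end, in the units of the state.
- sensors.get_obs(): the state, without advancing time (a new reading comes with each control period).
- optics.grab_frame(name): name is "scene" or "side" or "wrist"; returns a dict with "image" (400x640x3 uint8, red, green, blue), "fx", "fy", "cx", "cy" (pixels), "D" ([k1, k2, p1, p2, k3] as OpenCV has them; the pictures are not rectified), "view" (4x4, takes a point from world to camera coordinates). Camera axes: x right, y up, looking along -z (the intrinsics and any distortion apply to the point x, -y, -z); pixel columns grow to the right and rows downward; lengths in m; the calibration is good to about 2 mm. A picture is of the moment at which its call begins. There is no depth.
- job_done(): hands the job in; it is judged then, once.
The state is a dict: "t": time; "qpos": joint angles; "joint_velocities": joint speeds; "joint_torque": joint torques, N m; "tool_pos": TCP position; "tool_rot": TCP orientation; "force": force on the tool from outside, world axes, zero at the start; "moment": the same for the moment, N m; "grip_width": finger opening in m; "finger_force": force on a finger pad.
Only numpy, scipy, OpenCV 4.12 (cv2) and the standard library are available. Lean on these libraries where they do the work, as an engineer would, in place of code of your own. Each camera call takes 0.05 s, during which the arm holds its last target. There are 200 camera calls.

## Working session

There is one attempt and no reset: what is moved stays moved. The work goes in short steps, Python scripts to look and compute and a shell command to move; the robot and the scene stay as the last step left them, time stands still between calls to the robot, and variables do not carry over. Pictures are saved under pics/ and viewed, at most 10 in all, crops included, and the job is handed in when it is done.

```bash
mkdir -p pics; ls; python3 - <<'E'
from rig import sensors, optics
import cv2,numpy as np
o=sensors.get_obs(); print(o)
for n in ["scene","side"]:
    f=optics.grab_frame(n); cv2.imwrite(f"pics/{n}0.png",f["image"][:,:,::-1]); print(n,{k:np.round(v,3).tolist() for k,v in f.items() if k!="image"})
E
```

```text
pics
{'t': 0.0, 'qpos': array([-1.39958736e+00,  3.13990745e-01,  4.50061952e-02,  1.30358274e+00,
        2.52525394e-05,  1.43118987e+00]), 'joint_velocities': array([-1.18732581e-03, -1.09668167e-05, -3.21605643e-04,  6.19454263e-04,
       -1.10211369e-03,  7.36737307e-04]), 'joint_torque': array([ 6.60742589e-04, -4.80626392e+01,  2.98532653e+01,  1.93888927e-02,
       -2.83114366e-05, -1.19567468e-05]), 'tool_pos': array([ 0.17576562, -0.54696369,  0.23042548]), 'tool_rot': array([ 9.87948120e-01,  1.54782840e-01, -1.36645169e-06, -8.85570783e-04]), 'force': array([ 0.11713205, -0.30085903, -0.72357756]), 'moment': array([-0.02770288, -0.00024922,  0.01451568]), 'finger_force': 0.0, 'grip_width': 0.08543110076624692}
scene {'fx': 480.032, 'fy': 480.032, 'cx': 326.304, 'cy': 192.426, 'D': [-0.137, 0.0, 0.0, 0.0, 0.0], 'view': [[-0.679, 0.734, -0.004, 0.397], [-0.488, -0.448, 0.749, 0.254], [0.548, 0.511, 0.663, -2.192], [0.0, 0.0, 0.0, 1.0]]}
side {'fx': 413.097, 'fy': 413.097, 'cx': 319.073, 'cy': 201.526, 'D': [-0.105, 0.0, 0.0, 0.0, 0.0], 'view': [[0.995, -0.092, -0.023, -0.591], [0.08, 0.685, 0.724, -0.095], [-0.051, -0.722, 0.69, -1.165], [0.0, 0.0, 0.0, 1.0]]}
```

View pics/scene0.png

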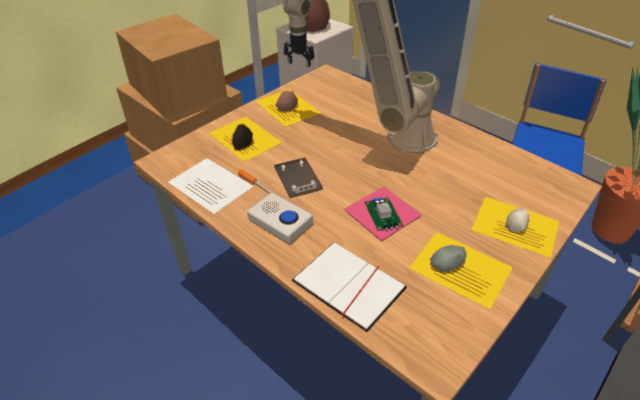

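View pics/side0.png

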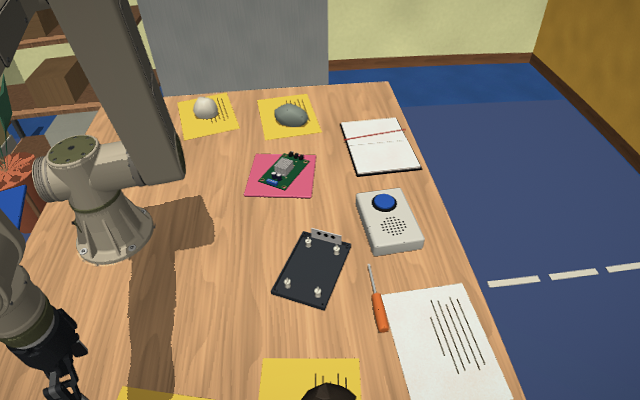

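The side view shows the base with posts at about (308,241), (337,250), (318,292), (287,283) and the panel at the top (327,237). The board is on the mat around (284,170), blue terminals at lower left (274,182), sockets at (297,155).

```bash
cat > h.py <<'E'
from rig import sensors, optics
import cv2,numpy as np
from scipy.spatial.transform import Rotation as R
def cast(f,uv,z):
    K=np.array([[f["fx"],0,f["cx"]],[0,f["fy"],f["cy"]],[0,0,1.]])
    p=cv2.undistortPoints(np.array(uv,float).reshape(-1,1,2),K,np.array(f["D"],float)).reshape(-1,2)
    d=np.c_[p[:,0],-p[:,1],-np.ones(len(p))]; V=np.array(f["view"])
    d=d@V[:3,:3]; c=-V[:3,:3].T@V[:3,3]
    return c+d*((z-c[2])/d[:,2])[:,None]
def proj(f,P):
    K=np.array([[f["fx"],0,f["cx"]],[0,f["fy"],f["cy"]],[0,0,1.]])
    V=np.array(f["view"]); q=np.atleast_2d(P)@V[:3,:3].T+V[:3,3]
    return cv2.projectPoints(q*[1,-1,-1],np.zeros(3),np.zeros(3),K,np.array(f["D"],float))[0].reshape(-1,2)
def tool(dst):
    "shift in tool axes to world point dst"
    o=sensors.get_obs(); r=R.from_quat(o["tool_rot"]); return r.inv().apply(np.array(dst)-o["tool_pos"])
def yaw():
    "world angle of tool y axis and x axis, deg"
    m=R.from_quat(sensors.get_obs()["tool_rot"]).as_matrix(); return np.degrees(np.arctan2(m[1,1],m[0,1])),np.degrees(np.arctan2(m[1,0],m[0,0]))
E
python3 - <<'E'
from h import *
f=optics.grab_frame("side"); np.set_printoptions(precision=4,suppress=True)
p=cast(f,[[308,238],[337,246],[318,289],[287,280]],.036); print("posts",p,p.mean(0))
a=p[:2].mean(0)-p[2:].mean(0); print("base yaw",np.degrees(np.arctan2(a[1],a[0])))
im=f["image"][120:220,230:330].astype(int); g=(im[...,1]>im[...,0]+15)&(im[...,1]>im[...,2]+5)
g=cv2.morphologyEx(g.astype(np.uint8),cv2.MORPH_CLOSE,np.ones((9,9)))
c=max(cv2.findContours(g,0,2)[0],key=cv2.contourArea); b=cv2.boxPoints(cv2.minAreaRect(c))+[230,120]; print(b); q=cast(f,b,.013);print(q,q.mean(0))
t=cast(f,[[276,180],[297,156]],.018);d=t[1]-t[0];print("board yaw",np.degrees(np.arctan2(d[1],d[0])))
print(yaw(),tool(q.mean(0)))
w=optics.grab_frame("wrist");print(np.array(w["view"]),w["fx"])
E
```

```text
posts [[ 0.5551 -0.1059  0.036 ]
 [ 0.6279 -0.1419  0.036 ]
 [ 0.5669 -0.269   0.036 ]
 [ 0.4946 -0.2351  0.036 ]] [ 0.5611 -0.188   0.036 ]
base yaw 64.6244871370741
[[258.2964 180.409 ]
 [288.4175 144.5507]
 [308.3049 161.2561]
 [278.1839 197.1144]]
[[0.417  0.1727 0.013 ]
 [0.5192 0.3533 0.013 ]
 [0.5813 0.2506 0.013 ]
 [0.4782 0.0875 0.013 ]] [0.4989 0.216  0.013 ]
board yaw 57.972685723130354
(np.float64(-72.19122498311917), np.float64(17.808758532365957)) [ 0.541  -0.6274  0.2186]
[[ 0.3054 -0.9522 -0.0008 -0.5759]
 [ 0.9067  0.2911 -0.3052  0.0401]
 [ 0.2908  0.0924  0.9523 -0.3795]
 [ 0.      0.      0.      1.    ]] 280.7460866483185
```

```bash
python3 -m pendant '[{"dx":0.043,"dy":-0.02},{"dx":0.043,"dy":-0.02},{"dx":0.043,"dy":-0.02},{"dx":0.043,"dy":-0.02},{"dx":0.043,"dy":-0.02}]' >/dev/null
python3 -m pendant '[{"dx":0.043,"dy":-0.02},{"dx":0.043,"dy":-0.02},{"dx":0.043,"dy":-0.02},{"dx":0.043,"dy":-0.02},{"dx":0.043,"dy":-0.02}]' >/dev/null
python3 -m pendant '[{"dx":0.043,"dy":-0.02,"wz":-8},{"wz":-8,"dz":0.02},{"wz":-8,"dz":0.02},{"wz":-8,"dz":0.02},{"wz":-8,"dz":0.01}]'
python3 -m pendant '[{"wz":-6},{}]' 
python3 - <<'E'
from h import *
f=optics.grab_frame("wrist"); cv2.imwrite("pics/w1.png",f["image"][:,:,::-1])
import pickle; pickle.dump(f,open("w1.pkl","wb")); print(yaw(),sensors.get_obs()["tool_pos"])
E
```

```text
(np.float64(-72.193233457445), np.float64(17.806760891674802)) [ 0.17578867 -0.54724072  0.23088244]schema error: expected keys wx, wy, wz, dx, dy, dz, grip
schema error: expected keys wx, wy, wz, dx, dy, dz, grip
schema error: expected keys wx, wy, wz, dx, dy, dz, grip
schema error: expected keys wx, wy, wz, dx, dy, dz, grip
```

View pics/w1.png

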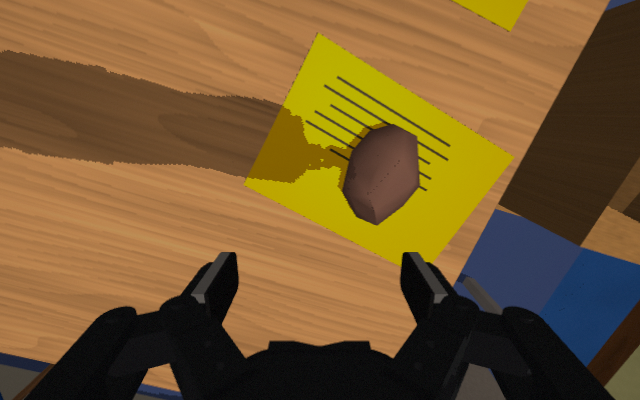

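The picture shows only the start place (brown stone on a yellow sheet, fingertips at about (235,255) and (405,255)). The calls were refused because every key is needed.

```bash
python3 -m pendant '[{"wx":0,"wy":0,"wz":0,"dx":0.043,"dy":-0.02,"dz":0,"grip":1},{"wx":0,"wy":0,"wz":0,"dx":0.043,"dy":-0.02,"dz":0,"grip":1},{"wx":0,"wy":0,"wz":0,"dx":0.043,"dy":-0.02,"dz":0,"grip":1},{"wx":0,"wy":0,"wz":0,"dx":0.043,"dy":-0.02,"dz":0,"grip":1},{"wx":0,"wy":0,"wz":0,"dx":0.043,"dy":-0.02,"dz":0,"grip":1}]'
python3 -m pendant '[{"wx":0,"wy":0,"wz":0,"dx":0.043,"dy":-0.02,"dz":0,"grip":1},{"wx":0,"wy":0,"wz":0,"dx":0.043,"dy":-0.02,"dz":0,"grip":1},{"wx":0,"wy":0,"wz":0,"dx":0.043,"dy":-0.02,"dz":0,"grip":1},{"wx":0,"wy":0,"wz":0,"dx":0.043,"dy":-0.02,"dz":0,"grip":1},{"wx":0,"wy":0,"wz":0,"dx":0.02,"dy":-0.01,"dz":0,"grip":1}]'
python3 -m pendant '[{"wx":0,"wy":0,"wz":-8,"dx":0,"dy":0,"dz":0.02,"grip":1},{"wx":0,"wy":0,"wz":-8,"dx":0,"dy":0,"dz":0.02,"grip":1},{"wx":0,"wy":0,"wz":-8,"dx":0,"dy":0,"dz":0.02,"grip":1},{"wx":0,"wy":0,"wz":-8,"dx":0,"dy":0,"dz":0.01,"grip":1},{"wx":0,"wy":0,"wz":-8,"dx":0,"dy":0,"dz":0,"grip":1}]'
python3 -m pendant '[{"wx":0,"wy":0,"wz":-6,"dx":0,"dy":0,"dz":0,"grip":1},{"wx":0,"wy":0,"wz":0,"dx":0,"dy":0,"dz":0,"grip":1},{"wx":0,"wy":0,"wz":0,"dx":0,"dy":0,"dz":0,"grip":1}]'
python3 - <<'E'
from h import *
f=optics.grab_frame("wrist"); cv2.imwrite("pics/w2.png",f["image"][:,:,::-1])
import pickle; pickle.dump(f,open("w2.pkl","wb")); print(yaw(),sensors.get_obs()["tool_pos"])
E
```

```text
t: 0.75
tool_pos: [0.351, -0.3852, 0.2313]
tool_rot: [0.988, 0.155, 0.0, 0.0]
force: [0.4, -0.5, 1.4]
grip_width: 0.0854
finger_force: 0.0
t: 1.25
tool_pos: [0.5075, -0.2393, 0.2312]
tool_rot: [0.988, 0.156, 0.0, -0.0]
force: [0.3, -0.1, 0.1]
grip_width: 0.0853
finger_force: 0.0
t: 1.75
tool_pos: [0.5041, -0.2412, 0.1591]
tool_rot: [0.874, 0.486, -0.001, -0.002]
force: [0.3, -0.2, -0.1]
grip_width: 0.085
finger_force: 0.0
t: 2.05
tool_pos: [0.5053, -0.2421, 0.1613]
tool_rot: [0.85, 0.527, -0.0, 0.0]
force: [-0.1, 0.1, -0.6]
grip_width: 0.0854
finger_force: 0.0
(np.float64(-26.316847602245147), np.float64(63.68315191294915)) [ 0.50525923 -0.24213388  0.1613331 ]
```

View pics/w2.png

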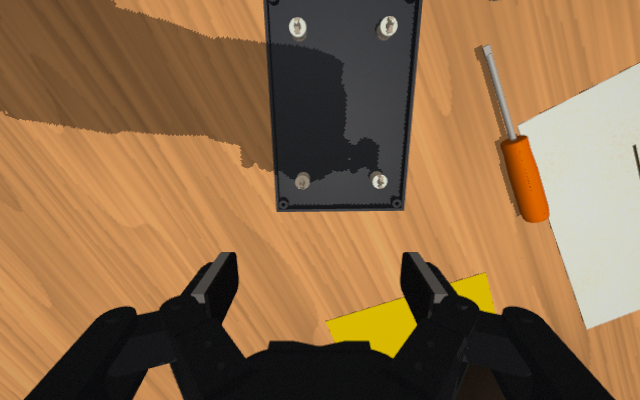

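The wrist view shows the base with posts at (298,26), (387,26), (302,181), (379,181); it lies too far forward, so I go 80 mm on and measure.

```bash
python3 -m pendant '[{"wx":0,"wy":0,"wz":0,"dx":0.04,"dy":0.01,"dz":0,"grip":1},{"wx":0,"wy":0,"wz":0,"dx":0.04,"dy":0.01,"dz":0,"grip":1},{"wx":0,"wy":0,"wz":0,"dx":0,"dy":0,"dz":0,"grip":1},{"wx":0,"wy":0,"wz":0,"dx":0,"dy":0,"dz":0,"grip":1}]'
python3 - <<'E'
from h import *
f=optics.grab_frame("wrist"); 
import pickle; pickle.dump(f,open("w3.pkl","wb")); print(yaw(),sensors.get_obs()["tool_pos"])
im=f["image"].astype(int); pp=proj(f,np.array([[0.5551,-0.1059,.034],[0.6279,-0.1419,.034],[0.5669,-0.269,.034],[0.4946,-0.2351,.034]])); print(pp)
print([im[int(v)-20:int(v)+20,int(u)-20:int(u)+20].max((0,1)) if 0<v<400 else 0 for u,v in pp])
cv2.imwrite("pics/w3.png",f["image"][:,:,::-1])
E
```

```text
t: 2.5
tool_pos: [0.5588, -0.1784, 0.1612]
tool_rot: [0.849, 0.529, -0.0, 0.0]
force: [-0.7, -0.2, 0.0]
grip_width: 0.0856
finger_force: 0.0
(np.float64(-26.203316395070637), np.float64(63.79669089423923)) [ 0.55833708 -0.17910814  0.16120385]
[[280.35453346 125.04617864]
 [367.85280407 125.27445873]
 [362.09305362 260.01239081]
 [288.35320193 261.179977  ]]
[array([157, 144, 125]), array([224, 225, 219]), array([225, 225, 207]), array([224, 225, 206])]
```

View pics/w3.png

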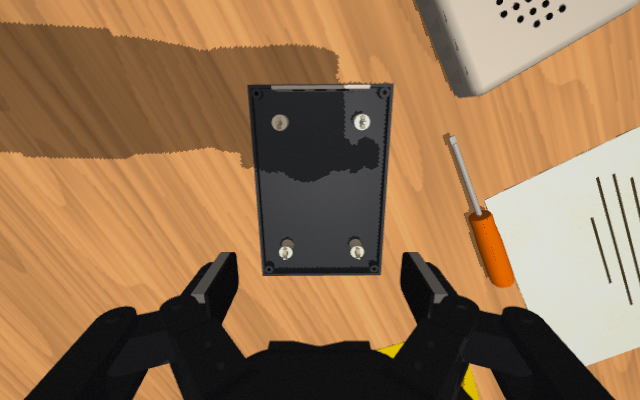

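```bash
python3 - <<'E'
from h import *
import pickle; f=pickle.load(open("w3.pkl","rb")); np.set_printoptions(precision=4,suppress=True)
im=f["image"]
big=[]
for (u,v) in [(280,122),(362,122),(357,250),(286,250)]:
    w=im[v-16:v+17,u-16:u+17]; big.append(cv2.resize(w[:,:,::-1],(260,260),interpolation=0))
    g=w.min(2); t,m=cv2.threshold(g,0,255,cv2.THRESH_OTSU)
    c=max(cv2.findContours(m,0,2)[0],key=cv2.contourArea); x,y,ww,hh=cv2.boundingRect(c); print(t,x+u-16,y+v-16,ww,hh,cv2.minEnclosingCircle(c))
cv2.imwrite("pics/posts.png",np.vstack([np.hstack(big[:2]),np.hstack(big[3:1:-1])]))
print("cam",-np.array(f["view"])[:3,:3].T@np.array(f["view"])[:3,3])
E
```

```text
71.0 271 115 17 16 ((15.449152946472168, 15.895480155944824), 8.496573448181152)
131.0 354 114 16 16 ((15.58510684967041, 15.734042167663574), 8.102391242980957)
117.0 350 246 14 14 ((15.720338821411133, 18.288135528564453), 7.088540077209473)
114.0 279 246 14 12 ((15.5, 18.0), 6.800835609436035)
cam [ 0.5931 -0.11    0.3037]
```

View pics/posts.png

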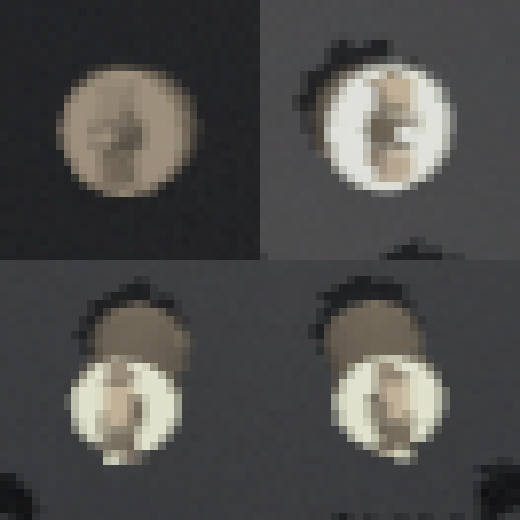

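The close-up shows the flat white discs (16 mm, the shoulders) and the slotted tips leaning outwards over them. I cast the disc centres onto z = 0.022.

```bash
python3 - <<'E'
from h import *
import pickle; f=pickle.load(open("w3.pkl","rb")); np.set_printoptions(precision=4,suppress=True)
p=cast(f,[[279.6,121.7],[361.9,121.7],[357,251.6],[285.4,252.2]],.022)
n=np.linalg.norm; print(p,[n(p[i]-p[(i+1)%4]) for i in range(4)],"c",p.mean(0))
a=p[0]+p[1]-p[2]-p[3]; print("yaw",np.degrees(np.arctan2(a[1],a[0])))
b=p[0]+p[3]-p[1]-p[2]; print("yaw",np.degrees(np.arctan2(b[1],b[0]))-90)
print(tool([.50,.215,.16]))
E
```

```text
[[ 0.5543 -0.1027  0.022 ]
 [ 0.6256 -0.1377  0.022 ]
 [ 0.5649 -0.2638  0.022 ]
 [ 0.4926 -0.2292  0.022 ]] [np.float64(0.07949622451273416), np.float64(0.13999620575525207), np.float64(0.08014123737134322), np.float64(0.14076504743996646)] c [ 0.5593 -0.1834  0.022 ]
yaw 64.1504394564125
yaw 64.11199793567971
[ 0.3278 -0.2264  0.0011]
```

```bash
python3 -m pendant '[{"wx":0,"wy":0,"wz":0,"dx":0.036,"dy":-0.028,"dz":0,"grip":1},{"wx":0,"wy":0,"wz":0,"dx":0.036,"dy":-0.028,"dz":0,"grip":1},{"wx":0,"wy":0,"wz":0,"dx":0.036,"dy":-0.028,"dz":0,"grip":1},{"wx":0,"wy":0,"wz":0,"dx":0.036,"dy":-0.028,"dz":0,"grip":1},{"wx":0,"wy":0,"wz":0,"dx":0.036,"dy":-0.028,"dz":0,"grip":1}]'
python3 -m pendant '[{"wx":0,"wy":0,"wz":0,"dx":0.036,"dy":-0.028,"dz":0,"grip":1},{"wx":0,"wy":0,"wz":0,"dx":0.036,"dy":-0.028,"dz":0,"grip":1},{"wx":0,"wy":0,"wz":0,"dx":0.036,"dy":-0.028,"dz":0,"grip":1},{"wx":0,"wy":0,"wz":6,"dx":0,"dy":0,"dz":0,"grip":1},{"wx":0,"wy":0,"wz":0,"dx":0,"dy":0,"dz":0,"grip":1}]'
python3 -m pendant '[{"wx":0,"wy":0,"wz":0,"dx":0,"dy":0,"dz":0,"grip":1},{"wx":0,"wy":0,"wz":0,"dx":0,"dy":0,"dz":0,"grip":1}]'
python3 - <<'E'
from h import *
f=optics.grab_frame("wrist"); 
import pickle; pickle.dump(f,open("w4.pkl","wb")); print(yaw(),sensors.get_obs()["tool_pos"],sensors.get_obs()["qpos"])
cv2.imwrite("pics/w4.png",f["image"][:,:,::-1])
E
```

```text
t: 3.05
tool_pos: [0.5114, 0.0444, 0.1615]
tool_rot: [0.85, 0.527, 0.0, 0.0]
force: [0.3, -0.1, 0.6]
grip_width: 0.0855
finger_force: 0.0
t: 3.55
tool_pos: [0.4841, 0.1784, 0.1614]
tool_rot: [0.875, 0.484, -0.0, 0.0]
force: [-0.2, -0.3, 0.7]
grip_width: 0.0855
finger_force: 0.0
t: 3.75
tool_pos: [0.485, 0.1767, 0.1613]
tool_rot: [0.876, 0.483, -0.0, 0.0]
force: [0.1, -0.7, -0.3]
grip_width: 0.0854
finger_force: 0.0
(np.float64(-32.268088860170415), np.float64(57.731910107867776)) [0.48499011 0.17680896 0.16129711] [ 1.94100343e-01  2.32816757e-01 -2.36743144e-01  1.10118875e+00
 -1.93172086e-04  2.32808107e+00]
```

View pics/w4.png

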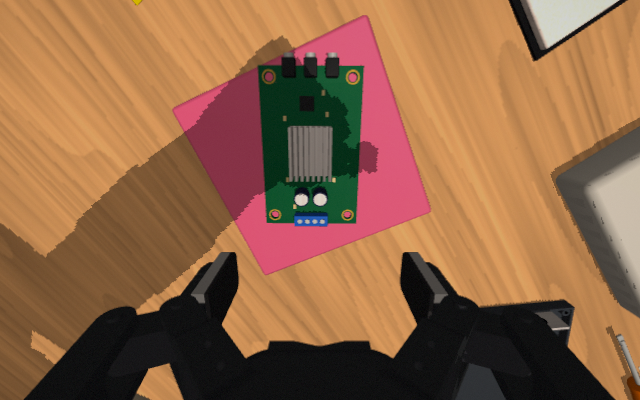

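The wrist view shows the board clearly: brass-ringed holes at about (268,76), (353,76), (347,215), (275,215), sockets up, terminals down, heat sink (310,153).

```bash
python3 - <<'E'
from h import *
import pickle; f=pickle.load(open("w4.pkl","rb")); np.set_printoptions(precision=4,suppress=True)
im=f["image"]; H=[]
for (u,v) in [(268,76),(353,76),(347,215),(275,215)]:
    w=im[v-10:v+11,u-10:u+11].astype(int)
    m=((w[...,0]>w[...,1]+5)).astype(np.uint8)  # ring and mat seen through it
    n,l,s,c=cv2.connectedComponentsWithStats(m); i=l[10,10] or 1+s[1:,4].argmax()
    H.append(c[i]+[u-10,v-10]); print(s[i],H[-1])
p=cast(f,H,.013); n=np.linalg.norm; c=p.mean(0)
print([n(p[i]-p[(i+1)%4]) for i in range(4)],"c",c)
a=p[0]+p[1]-p[2]-p[3]; b=p[0]+p[3]-p[1]-p[2]; print("yaw",np.degrees(np.arctan2(a[1],a[0])),np.degrees(np.arctan2(b[1],b[0]))-90)
print(tool([*c[:2],.025]),yaw())
E
```

```text
[  4   3  14  15 149] [268.4899  76.2416]
[  3   3  14  16 157] [352.3057  76.8917]
[ 4  5 13 11 92] [347.     214.4022]
[ 4  4 12 11 88] [274.75   213.8182]
[np.float64(0.07972178084229219), np.float64(0.13968551620047356), np.float64(0.07983317033918275), np.float64(0.13954414010565253)] c [0.4982 0.2124 0.013 ]
yaw 57.40325885007554 57.279528742018016
[ 0.0372 -0.0078  0.1363] (np.float64(-32.268088860170415), np.float64(57.731910107867776))
```

```bash
python3 -m pendant '[{"wx":0,"wy":0,"wz":0.4,"dx":0.037,"dy":-0.008,"dz":0,"grip":1},{"wx":0,"wy":0,"wz":0,"dx":0,"dy":0,"dz":0.036,"grip":1},{"wx":0,"wy":0,"wz":0,"dx":0,"dy":0,"dz":0.036,"grip":1},{"wx":0,"wy":0,"wz":0,"dx":0,"dy":0,"dz":0.028,"grip":1},{"wx":0,"wy":0,"wz":0,"dx":0,"dy":0,"dz":0,"grip":1}]'
python3 -m pendant '[{"wx":0,"wy":0,"wz":0,"dx":0,"dy":0,"dz":0,"grip":1},{"wx":0,"wy":0,"wz":0,"dx":0,"dy":0,"dz":0,"grip":1}]'
python3 -c "
from h import *
print(tool([.4982,.2124,.013]),yaw())"
```

```text
t: 4.3
tool_pos: [0.4945, 0.2118, 0.0574]
tool_rot: [0.877, 0.48, -0.004, -0.001]
force: [0.2, 0.1, -0.2]
grip_width: 0.0855
finger_force: 0.0
t: 4.5
tool_pos: [0.4992, 0.2136, 0.0631]
tool_rot: [0.877, 0.48, 0.001, 0.0]
force: [0.5, -0.5, 1.1]
grip_width: 0.0852
finger_force: 0.0
[-0.00159274 -0.00028514  0.05006063] (np.float64(-32.63209882559618), np.float64(57.36813647167492))
```

```bash
python3 -m pendant '[{"wx":0,"wy":0,"wz":0,"dx":-0.0015,"dy":0,"dz":0.025,"grip":1},{"wx":0,"wy":0,"wz":0,"dx":0,"dy":0,"dz":0.02,"grip":1},{"wx":0,"wy":0,"wz":0,"dx":0,"dy":0,"dz":0.005,"grip":1},{"wx":0,"wy":0,"wz":0,"dx":0,"dy":0,"dz":0,"grip":1},{"wx":0,"wy":0,"wz":0,"dx":0,"dy":0,"dz":0,"grip":1}]'
python3 -c "
from h import *
print(tool([.4982,.2124,.013]),yaw())"
python3 -m pendant '[{"wx":0,"wy":0,"wz":0,"dx":0,"dy":0,"dz":0,"grip":0},{"wx":0,"wy":0,"wz":0,"dx":0,"dy":0,"dz":0,"grip":0},{"wx":0,"wy":0,"wz":0,"dx":0,"dy":0,"dz":0,"grip":0},{"wx":0,"wy":0,"wz":0,"dx":0,"dy":0,"dz":0,"grip":0},{"wx":0,"wy":0,"wz":0,"dx":0,"dy":0,"dz":0,"grip":0}]'
python3 -m pendant '[{"wx":0,"wy":0,"wz":0,"dx":0,"dy":0,"dz":0,"grip":0},{"wx":0,"wy":0,"wz":0,"dx":0,"dy":0,"dz":0,"grip":0},{"wx":0,"wy":0,"wz":0,"dx":0,"dy":0,"dz":0,"grip":0},{"wx":0,"wy":0,"wz":0,"dx":0,"dy":0,"dz":0,"grip":0},{"wx":0,"wy":0,"wz":0,"dx":0,"dy":0,"dz":0,"grip":0}]'
```

```text
t: 5.0
tool_pos: [0.498, 0.2127, 0.0128]
tool_rot: [0.877, 0.48, 0.001, 0.0]
force: [0.3, 0.6, 0.2]
grip_width: 0.0851
finger_force: 0.0
[-0.00014633  0.00036038 -0.000215  ] (np.float64(-32.59256923369817), np.float64(57.40759298800064))
t: 5.5
tool_pos: [0.4974, 0.2126, 0.012]
tool_rot: [0.877, 0.48, 0.001, 0.0]
force: [-0.9, -1.2, 5.1]
grip_width: 0.0394
finger_force: 61.9
t: 6.0
tool_pos: [0.4974, 0.2126, 0.012]
tool_rot: [0.877, 0.48, 0.001, 0.0]
force: [-0.8, -0.1, 5.2]
grip_width: 0.0388
finger_force: 62.0
```

```bash
python3 -m pendant '[{"wx":0,"wy":0,"wz":0,"dx":0,"dy":0,"dz":-0.02,"grip":0},{"wx":0,"wy":0,"wz":0,"dx":0,"dy":0,"dz":-0.04,"grip":0},{"wx":0,"wy":0,"wz":0,"dx":0,"dy":0,"dz":-0.04,"grip":0},{"wx":0,"wy":0,"wz":0,"dx":0,"dy":0,"dz":-0.02,"grip":0},{"wx":0,"wy":0,"wz":0,"dx":0,"dy":0,"dz":0,"grip":0}]'
python3 -m pendant '[{"wx":0,"wy":0,"wz":0,"dx":-0.02,"dy":0.018,"dz":0,"grip":0},{"wx":0,"wy":0,"wz":0,"dx":-0.033,"dy":0.0295,"dz":0,"grip":0},{"wx":0,"wy":0,"wz":0,"dx":-0.033,"dy":0.0295,"dz":0,"grip":0},{"wx":0,"wy":0,"wz":0,"dx":-0.033,"dy":0.0295,"dz":0,"grip":0},{"wx":0,"wy":0,"wz":0,"dx":-0.033,"dy":0.0295,"dz":0,"grip":0}]'
python3 -m pendant '[{"wx":0,"wy":0,"wz":0,"dx":-0.033,"dy":0.0295,"dz":0,"grip":0},{"wx":0,"wy":0,"wz":0,"dx":-0.033,"dy":0.0295,"dz":0,"grip":0},{"wx":0,"wy":0,"wz":0,"dx":-0.033,"dy":0.0295,"dz":0,"grip":0},{"wx":0,"wy":0,"wz":0,"dx":-0.033,"dy":0.0295,"dz":0,"grip":0},{"wx":0,"wy":0,"wz":0,"dx":-0.018,"dy":0.016,"dz":0,"grip":0}]'
python3 -m pendant '[{"wx":0,"wy":0,"wz":-6.7,"dx":0,"dy":0,"dz":0,"grip":0},{"wx":0,"wy":0,"wz":0,"dx":0,"dy":0,"dz":0,"grip":0},{"wx":0,"wy":0,"wz":0,"dx":0,"dy":0,"dz":0,"grip":0},{"wx":0,"wy":0,"wz":0,"dx":0,"dy":0,"dz":0,"grip":0}]'
python3 - <<'E'
from h import *
f=optics.grab_frame("wrist"); 
import pickle; pickle.dump(f,open("w5.pkl","wb")); o=sensors.get_obs(); print(yaw(),o["tool_pos"],tool([.5593,-.1834,.08]))
print(R.from_quat(o["tool_rot"]).as_matrix()[:,2])
cv2.imwrite("pics/w5.png",f["image"][:,:,::-1])
E
```

```text
t: 6.5
tool_pos: [0.4987, 0.213, 0.1341]
tool_rot: [0.877, 0.48, 0.003, 0.001]
force: [0.2, -0.7, -1.8]
grip_width: 0.0391
finger_force: 61.2
t: 7.0
tool_pos: [0.528, 0.0097, 0.1288]
tool_rot: [0.877, 0.48, -0.001, -0.001]
force: [0.6, -0.1, -2.1]
grip_width: 0.0393
finger_force: 61.1
t: 7.5
tool_pos: [0.5607, -0.1905, 0.1285]
tool_rot: [0.878, 0.479, -0.001, -0.001]
force: [0.1, 0.1, -2.0]
grip_width: 0.0392
finger_force: 61.1
t: 7.9
tool_pos: [0.561, -0.1865, 0.1303]
tool_rot: [0.848, 0.53, -0.0, -0.001]
force: [-0.5, -0.2, -1.7]
grip_width: 0.0393
finger_force: 61.2
(np.float64(-25.90573760564798), np.float64(64.09426502211072)) [ 0.5611835  -0.18647521  0.1306564 ] [ 0.00194534 -0.00298004  0.05065975]
[-1.04264229e-03  4.61667079e-04 -9.99999350e-01]
```

View pics/w5.png

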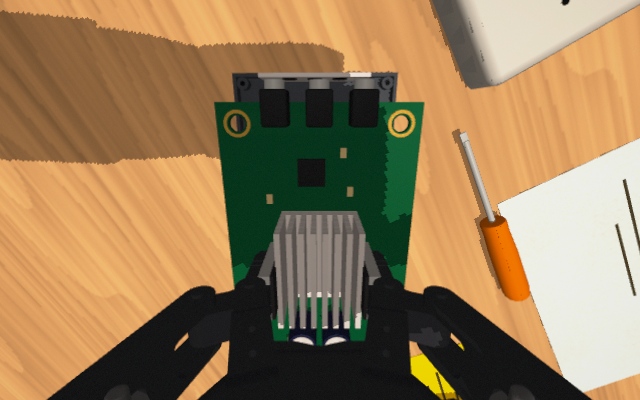

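The view shows the board level in the grip, socket-end holes at about (237,124) and (401,124), the base below. I compute the board pose in the hand.

```bash
python3 - <<'E'
from h import *
import pickle; f=pickle.load(open("w5.pkl","rb")); np.set_printoptions(precision=4,suppress=True)
im=f["image"]; H=[]
for (u,v) in [(237,124),(401,124)]:
    w=im[v-20:v+21,u-20:u+21].astype(int)
    m=((w[...,0]>w[...,2]+50)&(w[...,0]>w[...,1])).astype(np.uint8)
    c=np.vstack(cv2.findContours(m,0,2)[0]); (x,y),r=cv2.minEnclosingCircle(c); H.append([x+u-20,y+v-20]); print(H[-1],r)
for z in (.130,.1315,.133):
    p=cast(f,H,z); d=p[0]-p[1]; y=np.degrees(np.arctan2(d[1],d[0]))-90; a=np.radians(y)
    c=p.mean(0)-.07*np.array([np.cos(a),np.sin(a),0]); print(z,np.linalg.norm(d),"yaw",y,"centre",c, "to base",tool([.5593,-.1834,.08])-tool(c))
E
```

```text
[230.81639766693115, 128.56697463989258] 20.714130401611328
[407.2288131713867, 128.22881317138672] 20.93752670288086
0.13 0.08695474104585774 yaw 64.15162280778867 centre [ 0.5607 -0.1885  0.13  ] to base [ 0.004  -0.0034  0.05  ]
0.1315 0.08604153693829225 yaw 64.15162280778867 centre [ 0.5607 -0.1885  0.1315] to base [ 0.0039 -0.0034  0.0515]
0.133 0.08512833283072686 yaw 64.1516228077887 centre [ 0.5608 -0.1884  0.133 ] to base [ 0.0038 -0.0034  0.053 ]
```

```bash
python3 - <<'E'
from h import *
import pickle; f=pickle.load(open("w5.pkl","rb")); np.set_printoptions(precision=4,suppress=True)
im=f["image"]; H=[]
for (u,v) in [(237,124),(401,124)]:
    w=im[v-17:v+18,u-17:u+18].astype(int)
    g=((w[...,1]>w[...,0]+10)).astype(np.uint8)   # green board; the pad is the non-green spot at the centre
    n,l,s,c=cv2.connectedComponentsWithStats(1-g); i=l[17,17]; print(s[i]); H.append([s[i][0]+(s[i][2]-1)/2+u-17,s[i][1]+(s[i][3]-1)/2+v-17])
print(H)
for z in (.130,.1315,.133):
    p=cast(f,H,z); d=p[0]-p[1]; y=np.degrees(np.arctan2(d[1],d[0]))-90; a=np.radians(y)
    c=p.mean(0)-.07*np.array([np.cos(a),np.sin(a),0]); print(z,np.linalg.norm(d),"yaw",y,"to base",tool([.5593,-.1834,.08])-tool(c))
E
```

```text
[ 10   8  15  17 192]
[  4   2  28  29 518]
[[np.float64(237.0), np.float64(123.0)], [np.float64(401.5), np.float64(123.0)]]
0.13 0.0806257310443866 yaw 64.04268659595806 to base [ 0.0014 -0.0034  0.05  ]
0.1315 0.07977899459414085 yaw 64.04268659595806 to base [ 0.0014 -0.0034  0.0515]
0.133 0.07893225814389512 yaw 64.04268659595803 to base [ 0.0013 -0.0034  0.053 ]
```

```bash
python3 -m pendant '[{"wx":0,"wy":0,"wz":0,"dx":0.0016,"dy":-0.0032,"dz":0.02,"grip":0},{"wx":0,"wy":0,"wz":0,"dx":0,"dy":0,"dz":0.03,"grip":0},{"wx":0,"wy":0,"wz":0,"dx":0,"dy":0,"dz":0.03,"grip":0},{"wx":0,"wy":0,"wz":0,"dx":0,"dy":0,"dz":0,"grip":0},{"wx":0,"wy":0,"wz":0,"dx":0,"dy":0,"dz":0,"grip":0}]'
python3 -c "
from h import *
print(tool([.5593,-.1834,.031]),yaw())
f=optics.grab_frame('wrist');print(proj(f,[[0.5543,-0.1027,.036],[0.6256,-0.1377,.036]]))
cv2.imwrite('pics/w6.png',f['image'][50:250,170:470,::-1].repeat(2,0).repeat(2,1))"
```

```text
t: 8.45
tool_pos: [0.559, -0.1839, 0.0514]
tool_rot: [0.847, 0.531, -0.0, -0.001]
force: [0.4, 0.0, -1.5]
grip_width: 0.0394
finger_force: 61.1
[5.51628135e-04 9.05184836e-05 2.03731459e-02] (np.float64(-25.8703222235489), np.float64(64.12968433757645))
[[244.59992836 121.06641749]
 [391.39669179 121.73690133]]
```

View pics/w6.png

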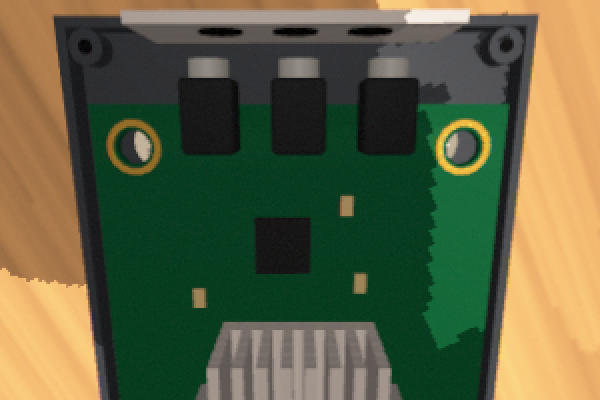

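The posts show through both holes, symmetric, as predicted for posts lying lower. Lowering on.

```bash
python3 -m pendant '[{"wx":0,"wy":0,"wz":0,"dx":0.0005,"dy":0,"dz":0.006,"grip":0},{"wx":0,"wy":0,"wz":0,"dx":0,"dy":0,"dz":0.006,"grip":0},{"wx":0,"wy":0,"wz":0,"dx":0,"dy":0,"dz":0.006,"grip":0},{"wx":0,"wy":0,"wz":0,"dx":0,"dy":0,"dz":0,"grip":0},{"wx":0,"wy":0,"wz":0,"dx":0,"dy":0,"dz":0,"grip":0}]'
python3 -m pendant '[{"wx":0,"wy":0,"wz":0,"dx":0,"dy":0,"dz":0.001,"grip":0},{"wx":0,"wy":0,"wz":0,"dx":0,"dy":0,"dz":0,"grip":0},{"wx":0,"wy":0,"wz":0,"dx":0,"dy":0,"dz":0,"grip":0}]'
```

```text
t: 9.0
tool_pos: [0.5594, -0.1841, 0.0331]
tool_rot: [0.848, 0.531, -0.0, -0.0]
force: [0.2, 0.1, -1.2]
grip_width: 0.0391
finger_force: 61.2
t: 9.3
tool_pos: [0.5597, -0.1842, 0.0324]
tool_rot: [0.848, 0.531, 0.0, 0.0]
force: [-0.3, -0.3, -2.3]
grip_width: 0.0389
finger_force: 61.2
```

```bash
python3 -m pendant '[{"wx":0,"wy":0,"wz":0,"dx":0,"dy":-0.0005,"dz":0.001,"grip":0},{"wx":0,"wy":0,"wz":0,"dx":0,"dy":0,"dz":0,"grip":0},{"wx":0,"wy":0,"wz":0,"dx":0,"dy":0,"dz":0,"grip":0}]'
python3 -m pendant '[{"wx":0,"wy":0,"wz":0,"dx":0,"dy":0,"dz":0,"grip":1},{"wx":0,"wy":0,"wz":0,"dx":0,"dy":0,"dz":0,"grip":1},{"wx":0,"wy":0,"wz":0,"dx":0,"dy":0,"dz":0,"grip":1},{"wx":0,"wy":0,"wz":0,"dx":0,"dy":0,"dz":0,"grip":1},{"wx":0,"wy":0,"wz":0,"dx":0,"dy":0,"dz":0,"grip":1}]'
python3 -m pendant '[{"wx":0,"wy":0,"wz":0,"dx":0,"dy":0,"dz":-0.03,"grip":1},{"wx":0,"wy":0,"wz":0,"dx":0,"dy":0,"dz":-0.04,"grip":1},{"wx":0,"wy":0,"wz":0,"dx":-0.03,"dy":0,"dz":-0.04,"grip":1},{"wx":0,"wy":0,"wz":0,"dx":-0.03,"dy":0,"dz":0,"grip":0},{"wx":0,"wy":0,"wz":0,"dx":0,"dy":0,"dz":0,"grip":0}]'
python3 - <<'E'
from h import *
sensors.get_obs()
f=optics.grab_frame("wrist"); 
import pickle; pickle.dump(f,open("w7.pkl","wb")); o=sensors.get_obs(); print(yaw(),o["tool_pos"])
cv2.imwrite("pics/w7.png",f["image"][:,:,::-1])
E
```

```text
t: 9.6
tool_pos: [0.5591, -0.1839, 0.0313]
tool_rot: [0.848, 0.531, -0.0, -0.0]
force: [-0.2, -0.1, -2.6]
grip_width: 0.0394
finger_force: 61.3
t: 10.1
tool_pos: [0.5593, -0.184, 0.0314]
tool_rot: [0.848, 0.531, 0.0, 0.0]
force: [-0.5, 0.1, 0.6]
grip_width: 0.0855
finger_force: 0.0
t: 10.6
tool_pos: [0.533, -0.2412, 0.1433]
tool_rot: [0.848, 0.529, 0.0, 0.002]
force: [-0.3, -0.6, 0.7]
grip_width: 0.0591
finger_force: 0.0
(np.float64(-26.04515970194619), np.float64(63.95481424894486)) [ 0.53273525 -0.23945994  0.14207465]
```

View pics/w7.png

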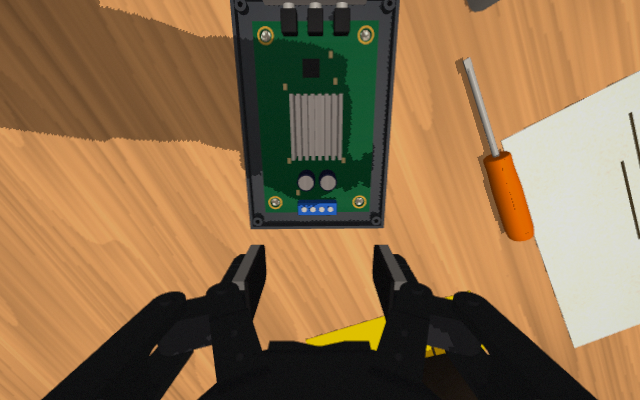

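The board lies on all four posts: tips show inside the rings at (265,35), (366,35), (275,202), (359,202), sockets towards the panel. Now pressing with shut fingers, guided by numbers.

```bash
cat > press.py <<'E'
from h import *
import sys
a=np.radians(64.1); X=np.array([np.cos(a),np.sin(a),0]); Y=np.array([-np.sin(a),np.cos(a),0]); C=np.array([.5593,-.1836,0])
np.set_printoptions(precision=4,suppress=True)
for n,x,y in (("a",.049,.036),("b",.049,-.036),("c",-.05,-.036),("d",-.05,.036)): print(n,tool(C+X*x+Y*y+[0,0,.07]))
o=sensors.get_obs(); print(o["tool_pos"],o["force"],o["grip_width"],yaw()[1])
E
python3 press.py
```

```text
a [ 0.1108 -0.0369  0.072 ]
b [0.111  0.0351 0.0721]
c [0.012  0.0353 0.0721]
d [ 0.0118 -0.0367  0.072 ]
[ 0.5327 -0.2395  0.1421] [-0.312  -0.2652 -0.1965] 0.051722800872924246 63.95481424894486
```

```bash
python3 -m pendant '[{"wx":0,"wy":0,"wz":-0.15,"dx":0.035,"dy":-0.012,"dz":0,"grip":0},{"wx":0,"wy":0,"wz":0,"dx":0.038,"dy":-0.0125,"dz":0,"grip":0},{"wx":0,"wy":0,"wz":0,"dx":0.038,"dy":-0.0125,"dz":0,"grip":0},{"wx":0,"wy":0,"wz":0,"dx":0,"dy":0,"dz":0.035,"grip":0},{"wx":0,"wy":0,"wz":0,"dx":0,"dy":0,"dz":0.037,"grip":0}]'
python3 -m pendant '[{"wx":0,"wy":0,"wz":0,"dx":0,"dy":0,"dz":0,"grip":0},{"wx":0,"wy":0,"wz":0,"dx":0,"dy":0,"dz":0,"grip":0},{"wx":0,"wy":0,"wz":0,"dx":0,"dy":0,"dz":0,"grip":0}]'
python3 press.py
```

```text
t: 11.15
tool_pos: [0.5492, -0.1197, 0.0693]
tool_rot: [0.846, 0.533, 0.001, 0.001]
force: [0.4, 0.5, -0.9]
grip_width: -0.0003
finger_force: 0.0
t: 11.45
tool_pos: [0.549, -0.1222, 0.0708]
tool_rot: [0.847, 0.532, 0.001, 0.001]
force: [0.2, 0.7, -0.2]
grip_width: 0.0
finger_force: 0.0
a [-0.0017  0.0001  0.0008]
b [-0.0019  0.0721  0.0009]
c [-0.1009  0.0718  0.0009]
d [-0.1007 -0.0002  0.0007]
[ 0.549  -0.1222  0.0708] [ 0.1552  0.6685 -0.1559] 4.9068869699486695e-05 64.25425225957002
```

Over corner a. Down to 34 mm, then in small steps.

```bash
python3 -m pendant '[{"wx":0,"wy":0,"wz":0,"dx":-0.0015,"dy":0,"dz":0.016,"grip":0},{"wx":0,"wy":0,"wz":0,"dx":0,"dy":0,"dz":0.016,"grip":0},{"wx":0,"wy":0,"wz":0,"dx":0,"dy":0,"dz":0.004,"grip":0},{"wx":0,"wy":0,"wz":0,"dx":0,"dy":0,"dz":0,"grip":0}]'
python3 -m pendant '[{"wx":0,"wy":0,"wz":0,"dx":0,"dy":0,"dz":0.001,"grip":0},{"wx":0,"wy":0,"wz":0,"dx":0,"dy":0,"dz":0.001,"grip":0},{"wx":0,"wy":0,"wz":0,"dx":0,"dy":0,"dz":0,"grip":0}]'
python3 -m pendant '[{"wx":0,"wy":0,"wz":0,"dx":0,"dy":0,"dz":0.001,"grip":0},{"wx":0,"wy":0,"wz":0,"dx":0,"dy":0,"dz":0,"grip":0}]'
```

```text
t: 11.85
tool_pos: [0.5476, -0.1236, 0.0341]
tool_rot: [0.847, 0.532, 0.0, 0.0]
force: [1.1, 0.1, -0.0]
grip_width: -0.0002
finger_force: 0.0
t: 12.15
tool_pos: [0.5477, -0.1234, 0.0319]
tool_rot: [0.847, 0.532, 0.0, 0.0]
force: [-0.9, 0.1, -0.0]
grip_width: 0.0002
finger_force: 0.0
t: 12.35
tool_pos: [0.5477, -0.1233, 0.0308]
tool_rot: [0.847, 0.532, 0.0, 0.0]
force: [-0.1, 0.6, 3.2]
grip_width: -0.0
finger_force: 1.6
```

Contact at about 31 mm.

```bash
for i in 1; do python3 -m pendant '[{"wx":0,"wy":0,"wz":0,"dx":0,"dy":0,"dz":0.001,"grip":0},{"wx":0,"wy":0,"wz":0,"dx":0,"dy":0,"dz":0,"grip":0}]' | grep -E "pos|force:"
python3 -m pendant '[{"wx":0,"wy":0,"wz":0,"dx":0,"dy":0,"dz":0.001,"grip":0},{"wx":0,"wy":0,"wz":0,"dx":0,"dy":0,"dz":0,"grip":0}]' | grep -E "pos|force:"
python3 -m pendant '[{"wx":0,"wy":0,"wz":0,"dx":0,"dy":0,"dz":0.001,"grip":0},{"wx":0,"wy":0,"wz":0,"dx":0,"dy":0,"dz":0,"grip":0}]' | grep -E "pos|force:"; done
```

```text
tool_pos: [0.5477, -0.1234, 0.03]
force: [-0.8, 0.3, 5.9]
finger_force: 2.6
tool_pos: [0.5472, -0.1232, 0.0282]
force: [-0.2, 0.3, 0.5]
finger_force: 0.0
tool_pos: [0.5472, -0.1232, 0.0272]
force: [-0.6, -0.1, 2.8]
finger_force: 1.1
```

```bash
python3 -m pendant '[{"wx":0,"wy":0,"wz":0,"dx":0,"dy":0,"dz":0.001,"grip":0},{"wx":0,"wy":0,"wz":0,"dx":0,"dy":0,"dz":0,"grip":0}]' | grep -E "pos|force:"
python3 -m pendant '[{"wx":0,"wy":0,"wz":0,"dx":0,"dy":0,"dz":0.001,"grip":0},{"wx":0,"wy":0,"wz":0,"dx":0,"dy":0,"dz":0,"grip":0}]' | grep -E "pos|force:"
python3 -m pendant '[{"wx":0,"wy":0,"wz":0,"dx":0,"dy":0,"dz":0.001,"grip":0},{"wx":0,"wy":0,"wz":0,"dx":0,"dy":0,"dz":0,"grip":0}]' | grep -E "pos|force:"
```

```text
tool_pos: [0.5474, -0.1233, 0.0269]
force: [-1.5, 0.8, 6.9]
finger_force: 3.4
tool_pos: [0.5475, -0.1234, 0.0266]
force: [-3.3, 1.9, 10.9]
finger_force: 5.9
tool_pos: [0.5475, -0.1234, 0.0263]
force: [-4.9, 1.7, 18.1]
finger_force: 8.7
```

```bash
python3 -m pendant '[{"wx":0,"wy":0,"wz":0,"dx":0,"dy":0,"dz":0.001,"grip":0},{"wx":0,"wy":0,"wz":0,"dx":0,"dy":0,"dz":0,"grip":0}]' | grep -E "pos|force:"
python3 -m pendant '[{"wx":0,"wy":0,"wz":0,"dx":0,"dy":0,"dz":0.001,"grip":0},{"wx":0,"wy":0,"wz":0,"dx":0,"dy":0,"dz":0,"grip":0}]' | grep -E "pos|force:"
python3 -m pendant '[{"wx":0,"wy":0,"wz":0,"dx":0,"dy":0,"dz":0.001,"grip":0},{"wx":0,"wy":0,"wz":0,"dx":0,"dy":0,"dz":0,"grip":0}]' | grep -E "pos|force:"
```

```text
tool_pos: [0.5476, -0.1234, 0.0261]
force: [-6.8, 1.9, 22.3]
finger_force: 11.5
tool_pos: [0.5479, -0.1236, 0.0254]
force: [-6.9, 2.1, 24.8]
finger_force: 12.2
tool_pos: [0.5479, -0.1236, 0.0253]
force: [-8.2, 2.9, 30.3]
finger_force: 15.6
```

```bash
python3 -m pendant '[{"wx":0,"wy":0,"wz":0,"dx":0,"dy":0,"dz":-0.02,"grip":0},{"wx":0,"wy":0,"wz":0,"dx":0,"dy":0,"dz":-0.035,"grip":0},{"wx":0,"wy":0,"wz":0,"dx":0,"dy":0.036,"dz":0,"grip":0},{"wx":0,"wy":0,"wz":0,"dx":0,"dy":0.036,"dz":0,"grip":0},{"wx":0,"wy":0,"wz":0,"dx":0,"dy":0,"dz":0,"grip":0}]' | grep -E "pos|force:"
python3 -m pendant '[{"wx":0,"wy":0,"wz":0,"dx":0,"dy":0,"dz":0.02,"grip":0},{"wx":0,"wy":0,"wz":0,"dx":0,"dy":0,"dz":0.017,"grip":0},{"wx":0,"wy":0,"wz":0,"dx":0,"dy":0,"dz":0,"grip":0},{"wx":0,"wy":0,"wz":0,"dx":0,"dy":0,"dz":0,"grip":0}]' | grep -E "pos|force:"
python3 press.py
```

```text
tool_pos: [0.6162, -0.1569, 0.0763]
force: [-1.0, 1.2, 0.5]
finger_force: 0.0
tool_pos: [0.6112, -0.1541, 0.0388]
force: [-0.3, -0.2, -0.2]
finger_force: 0.0
a [-0.     -0.0699 -0.0311]
b [-0.0002  0.0021 -0.0312]
c [-0.0992  0.0019 -0.0312]
d [-0.099  -0.0701 -0.031 ]
[ 0.6112 -0.1541  0.0388] [-0.2978 -0.2302 -0.2261] -0.0002441628126996839 64.2610971428136
```

```bash
python3 -m pendant '[{"wx":0,"wy":0,"wz":0,"dx":0,"dy":0.002,"dz":0.004,"grip":0},{"wx":0,"wy":0,"wz":0,"dx":0,"dy":0,"dz":0.003,"grip":0},{"wx":0,"wy":0,"wz":0,"dx":0,"dy":0,"dz":0,"grip":0}]' | grep -E "pos|force:"
python3 -m pendant '[{"wx":0,"wy":0,"wz":0,"dx":0,"dy":0,"dz":0.0015,"grip":0},{"wx":0,"wy":0,"wz":0,"dx":0,"dy":0,"dz":0,"grip":0}]' | grep -E "pos|force:"
python3 -m pendant '[{"wx":0,"wy":0,"wz":0,"dx":0,"dy":0,"dz":0.0015,"grip":0},{"wx":0,"wy":0,"wz":0,"dx":0,"dy":0,"dz":0,"grip":0}]' | grep -E "pos|force:"
python3 -m pendant '[{"wx":0,"wy":0,"wz":0,"dx":0,"dy":0,"dz":0.0015,"grip":0},{"wx":0,"wy":0,"wz":0,"dx":0,"dy":0,"dz":0,"grip":0}]' | grep -E "pos|force:"
python3 -m pendant '[{"wx":0,"wy":0,"wz":0,"dx":0,"dy":0,"dz":0.0015,"grip":0},{"wx":0,"wy":0,"wz":0,"dx":0,"dy":0,"dz":0,"grip":0}]' | grep -E "pos|force:"
```

```text
tool_pos: [0.614, -0.1554, 0.0324]
force: [-0.3, -0.3, -0.4]
finger_force: 0.0
tool_pos: [0.6143, -0.1555, 0.0312]
force: [-0.3, -0.2, 1.1]
finger_force: 0.8
tool_pos: [0.6144, -0.1556, 0.0301]
force: [-1.0, 0.0, 4.0]
finger_force: 2.1
tool_pos: [0.6142, -0.1555, 0.0281]
force: [0.4, 0.4, -0.1]
finger_force: 0.0
tool_pos: [0.6135, -0.1552, 0.0256]
force: [0.1, 0.2, -0.9]
finger_force: 0.0
```

```bash
python3 -m pendant '[{"wx":0,"wy":0,"wz":0,"dx":0,"dy":0,"dz":0.002,"grip":0},{"wx":0,"wy":0,"wz":0,"dx":0,"dy":0,"dz":0,"grip":0}]' | grep -E "pos|force:"
python3 -m pendant '[{"wx":0,"wy":0,"wz":0,"dx":0,"dy":0,"dz":0.0015,"grip":0},{"wx":0,"wy":0,"wz":0,"dx":0,"dy":0,"dz":0,"grip":0}]' | grep -E "pos|force:"
python3 -m pendant '[{"wx":0,"wy":0,"wz":0,"dx":0,"dy":0,"dz":0.0015,"grip":0},{"wx":0,"wy":0,"wz":0,"dx":0,"dy":0,"dz":0,"grip":0}]' | grep -E "pos|force:"
```

```text
tool_pos: [0.6137, -0.1553, 0.0251]
force: [-3.5, 0.8, 6.7]
finger_force: 3.7
tool_pos: [0.6138, -0.1553, 0.025]
force: [-5.7, 2.1, 15.2]
finger_force: 7.8
tool_pos: [0.6138, -0.1553, 0.0249]
force: [-8.8, 3.6, 24.6]
finger_force: 12.0
```

Corner b is home (hard stop at 25 mm). Next corner c.

```bash
python3 -m pendant '[{"wx":0,"wy":0,"wz":0,"dx":0,"dy":0,"dz":-0.02,"grip":0},{"wx":0,"wy":0,"wz":0,"dx":0,"dy":0,"dz":-0.038,"grip":0},{"wx":0,"wy":0,"wz":0,"dx":-0.049,"dy":0,"dz":0,"grip":0},{"wx":0,"wy":0,"wz":0,"dx":-0.049,"dy":0,"dz":0,"grip":0},{"wx":0,"wy":0,"wz":0,"dx":0,"dy":0,"dz":0,"grip":0}]' | grep -E "pos|force:"
python3 -m pendant '[{"wx":0,"wy":0,"wz":0,"dx":0,"dy":0,"dz":0.02,"grip":0},{"wx":0,"wy":0,"wz":0,"dx":0,"dy":0,"dz":0.015,"grip":0},{"wx":0,"wy":0,"wz":0,"dx":0,"dy":0,"dz":0,"grip":0},{"wx":0,"wy":0,"wz":0,"dx":0,"dy":0,"dz":0,"grip":0}]' | grep -E "pos|force:"
python3 press.py
```

```text
tool_pos: [0.5695, -0.2486, 0.0795]
force: [1.1, -0.1, 0.1]
finger_force: 0.0
tool_pos: [0.5712, -0.2431, 0.0439]
force: [-0.3, 0.0, 0.4]
finger_force: 0.0
a [ 0.0976 -0.0724 -0.026 ]
b [ 0.0974 -0.0004 -0.026 ]
c [-0.0016 -0.0007 -0.0261]
d [-0.0014 -0.0727 -0.026 ]
[ 0.5712 -0.2431  0.0439] [-0.3169  0.0035  0.4341] -0.00028111342631410163 64.274361417469
```

```bash
python3 -m pendant '[{"wx":0,"wy":0,"wz":0,"dx":-0.0015,"dy":0,"dz":0.006,"grip":0},{"wx":0,"wy":0,"wz":0,"dx":0,"dy":0,"dz":0.005,"grip":0},{"wx":0,"wy":0,"wz":0,"dx":0,"dy":0,"dz":0,"grip":0}]' | grep -E "pos|force:"
python3 -m pendant '[{"wx":0,"wy":0,"wz":0,"dx":0,"dy":0,"dz":0.0015,"grip":0},{"wx":0,"wy":0,"wz":0,"dx":0,"dy":0,"dz":0,"grip":0}]' | grep -E "pos|force:"
python3 -m pendant '[{"wx":0,"wy":0,"wz":0,"dx":0,"dy":0,"dz":0.0015,"grip":0},{"wx":0,"wy":0,"wz":0,"dx":0,"dy":0,"dz":0,"grip":0}]' | grep -E "pos|force:"
python3 -m pendant '[{"wx":0,"wy":0,"wz":0,"dx":0,"dy":0,"dz":0.0015,"grip":0},{"wx":0,"wy":0,"wz":0,"dx":0,"dy":0,"dz":0,"grip":0}]' | grep -E "pos|force:"
python3 -m pendant '[{"wx":0,"wy":0,"wz":0,"dx":0,"dy":0,"dz":0.0015,"grip":0},{"wx":0,"wy":0,"wz":0,"dx":0,"dy":0,"dz":0,"grip":0}]' | grep -E "pos|force:"
```

```text
tool_pos: [0.5705, -0.2447, 0.0328]
force: [0.0, -0.0, -0.2]
finger_force: 0.0
tool_pos: [0.5707, -0.245, 0.0318]
force: [-0.7, -1.4, 0.1]
finger_force: 0.0
tool_pos: [0.5707, -0.245, 0.0302]
force: [0.3, 0.3, -0.5]
finger_force: 0.0
tool_pos: [0.5706, -0.245, 0.0286]
force: [-0.1, 0.1, -0.1]
finger_force: 0.0
tool_pos: [0.5706, -0.245, 0.0271]
force: [-0.4, 0.1, -0.2]
finger_force: 0.0
```

```bash
python3 -m pendant '[{"wx":0,"wy":0,"wz":0,"dx":0,"dy":0,"dz":0.0015,"grip":0},{"wx":0,"wy":0,"wz":0,"dx":0,"dy":0,"dz":0,"grip":0}]' | grep -E "pos|force:"
python3 -m pendant '[{"wx":0,"wy":0,"wz":0,"dx":0,"dy":0,"dz":0.0015,"grip":0},{"wx":0,"wy":0,"wz":0,"dx":0,"dy":0,"dz":0,"grip":0}]' | grep -E "pos|force:"
python3 -m pendant '[{"wx":0,"wy":0,"wz":0,"dx":0,"dy":0,"dz":0.0015,"grip":0},{"wx":0,"wy":0,"wz":0,"dx":0,"dy":0,"dz":0,"grip":0}]' | grep -E "pos|force:"
python3 -m pendant '[{"wx":0,"wy":0,"wz":0,"dx":0,"dy":0,"dz":0.0015,"grip":0},{"wx":0,"wy":0,"wz":0,"dx":0,"dy":0,"dz":0,"grip":0}]' | grep -E "pos|force:"
```

```text
tool_pos: [0.5706, -0.2449, 0.0256]
force: [-0.7, 0.3, -0.1]
finger_force: 0.0
tool_pos: [0.5708, -0.2451, 0.0251]
force: [-1.4, 0.6, 5.3]
finger_force: 2.5
tool_pos: [0.5709, -0.2451, 0.025]
force: [-5.1, 3.2, 13.6]
finger_force: 6.8
tool_pos: [0.5709, -0.2451, 0.0249]
force: [-7.6, 3.9, 23.3]
finger_force: 11.1
```

Corner c is home too. Next d.

```bash
python3 -m pendant '[{"wx":0,"wy":0,"wz":0,"dx":0,"dy":0,"dz":-0.02,"grip":0},{"wx":0,"wy":0,"wz":0,"dx":0,"dy":0,"dz":-0.038,"grip":0},{"wx":0,"wy":0,"wz":0,"dx":0,"dy":-0.036,"dz":0,"grip":0},{"wx":0,"wy":0,"wz":0,"dx":0,"dy":-0.036,"dz":0,"grip":0},{"wx":0,"wy":0,"wz":0,"dx":0,"dy":0,"dz":0,"grip":0}]' | grep -E "pos|force:"
python3 -m pendant '[{"wx":0,"wy":0,"wz":0,"dx":0,"dy":0,"dz":0.02,"grip":0},{"wx":0,"wy":0,"wz":0,"dx":0,"dy":0,"dz":0.015,"grip":0},{"wx":0,"wy":0,"wz":0,"dx":0,"dy":0,"dz":0,"grip":0},{"wx":0,"wy":0,"wz":0,"dx":0,"dy":0,"dz":0,"grip":0}]' | grep -E "pos|force:"
python3 press.py
```

```text
tool_pos: [0.5004, -0.2103, 0.0783]
force: [-0.3, -0.1, -0.2]
finger_force: 0.0
tool_pos: [0.506, -0.2138, 0.0443]
force: [0.6, -0.0, -0.1]
finger_force: 0.0
a [ 0.0995 -0.0009 -0.0257]
b [ 0.0993  0.0711 -0.0257]
c [ 0.0003  0.0708 -0.0257]
d [ 0.0005 -0.0012 -0.0257]
[ 0.506  -0.2138  0.0443] [ 0.594  -0.0207 -0.0925] -0.00022177783606851505 64.2568856966669
```

```bash
python3 -m pendant '[{"wx":0,"wy":0,"wz":0,"dx":0,"dy":-0.001,"dz":0.006,"grip":0},{"wx":0,"wy":0,"wz":0,"dx":0,"dy":0,"dz":0.005,"grip":0},{"wx":0,"wy":0,"wz":0,"dx":0,"dy":0,"dz":0,"grip":0}]' | grep -E "pos|force:"
python3 -m pendant '[{"wx":0,"wy":0,"wz":0,"dx":0,"dy":0,"dz":0.002,"grip":0},{"wx":0,"wy":0,"wz":0,"dx":0,"dy":0,"dz":0,"grip":0}]' | grep -E "pos|force:"
python3 -m pendant '[{"wx":0,"wy":0,"wz":0,"dx":0,"dy":0,"dz":0.002,"grip":0},{"wx":0,"wy":0,"wz":0,"dx":0,"dy":0,"dz":0,"grip":0}]' | grep -E "pos|force:"
python3 -m pendant '[{"wx":0,"wy":0,"wz":0,"dx":0,"dy":0,"dz":0.002,"grip":0},{"wx":0,"wy":0,"wz":0,"dx":0,"dy":0,"dz":0,"grip":0}]' | grep -E "pos|force:"
```

```text
tool_pos: [0.5046, -0.2131, 0.0328]
force: [-0.3, 0.6, 0.3]
finger_force: 0.0
tool_pos: [0.5049, -0.2133, 0.0312]
force: [-0.3, -0.3, 0.1]
finger_force: 0.0
tool_pos: [0.5049, -0.2133, 0.0292]
force: [-0.3, -0.0, -0.2]
finger_force: 0.0
tool_pos: [0.5048, -0.2132, 0.0271]
force: [-0.4, -0.5, -0.2]
finger_force: 0.0
```

```bash
python3 -m pendant '[{"wx":0,"wy":0,"wz":0,"dx":0,"dy":0,"dz":0.0015,"grip":0},{"wx":0,"wy":0,"wz":0,"dx":0,"dy":0,"dz":0,"grip":0}]' | grep -E "pos|force:"
python3 -m pendant '[{"wx":0,"wy":0,"wz":0,"dx":0,"dy":0,"dz":0.0015,"grip":0},{"wx":0,"wy":0,"wz":0,"dx":0,"dy":0,"dz":0,"grip":0}]' | grep -E "pos|force:"
python3 -m pendant '[{"wx":0,"wy":0,"wz":0,"dx":0,"dy":0,"dz":0.0015,"grip":0},{"wx":0,"wy":0,"wz":0,"dx":0,"dy":0,"dz":0,"grip":0}]' | grep -E "pos|force:"
python3 -m pendant '[{"wx":0,"wy":0,"wz":0,"dx":0,"dy":0,"dz":0.0015,"grip":0},{"wx":0,"wy":0,"wz":0,"dx":0,"dy":0,"dz":0,"grip":0}]' | grep -E "pos|force:"
```

```text
tool_pos: [0.5049, -0.2132, 0.0256]
force: [-0.5, 0.5, 0.4]
finger_force: 0.0
tool_pos: [0.5051, -0.2134, 0.025]
force: [-1.0, 1.5, 6.6]
finger_force: 3.1
tool_pos: [0.5051, -0.2134, 0.0249]
force: [-4.9, 3.4, 17.4]
finger_force: 8.5
tool_pos: [0.5052, -0.2134, 0.0249]
force: [-8.7, 4.3, 28.1]
finger_force: 13.9
```

Corner d home. Recheck corner a.

```bash
python3 -m pendant '[{"wx":0,"wy":0,"wz":0,"dx":0,"dy":0,"dz":-0.02,"grip":0},{"wx":0,"wy":0,"wz":0,"dx":0,"dy":0,"dz":-0.038,"grip":0},{"wx":0,"wy":0,"wz":0,"dx":0.049,"dy":0,"dz":0,"grip":0},{"wx":0,"wy":0,"wz":0,"dx":0.049,"dy":0,"dz":0,"grip":0},{"wx":0,"wy":0,"wz":0,"dx":0,"dy":0,"dz":0,"grip":0}]' | grep -E "pos|force:"
python3 -m pendant '[{"wx":0,"wy":0,"wz":0,"dx":0,"dy":0,"dz":0.02,"grip":0},{"wx":0,"wy":0,"wz":0,"dx":0,"dy":0,"dz":0.022,"grip":0},{"wx":0,"wy":0,"wz":0,"dx":0,"dy":0,"dz":0.005,"grip":0},{"wx":0,"wy":0,"wz":0,"dx":0,"dy":0,"dz":0,"grip":0},{"wx":0,"wy":0,"wz":0,"dx":0,"dy":0,"dz":0,"grip":0}]' | grep -E "pos|force:"
python3 press.py
```

```text
tool_pos: [0.5495, -0.1207, 0.0798]
force: [-0.7, 0.0, -0.4]
finger_force: 0.0
tool_pos: [0.5478, -0.1255, 0.0329]
force: [0.7, 0.6, -0.3]
finger_force: 0.0
a [ 0.0018 -0.0003 -0.0371]
b [ 0.0016  0.0717 -0.037 ]
c [-0.0974  0.0715 -0.037 ]
d [-0.0972 -0.0005 -0.0371]
[ 0.5478 -0.1255  0.0329] [ 0.7437  0.639  -0.3036] 0.000261690069578677 64.22995302476961
```

```bash
python3 -m pendant '[{"wx":0,"wy":0,"wz":0,"dx":0.001,"dy":0,"dz":0.002,"grip":0},{"wx":0,"wy":0,"wz":0,"dx":0,"dy":0,"dz":0.002,"grip":0},{"wx":0,"wy":0,"wz":0,"dx":0,"dy":0,"dz":0.0015,"grip":0},{"wx":0,"wy":0,"wz":0,"dx":0,"dy":0,"dz":0,"grip":0}]' | grep -E "pos|force:"
python3 -m pendant '[{"wx":0,"wy":0,"wz":0,"dx":0,"dy":0,"dz":0.0015,"grip":0},{"wx":0,"wy":0,"wz":0,"dx":0,"dy":0,"dz":0,"grip":0}]' | grep -E "pos|force:"
python3 -m pendant '[{"wx":0,"wy":0,"wz":0,"dx":0,"dy":0,"dz":0.0015,"grip":0},{"wx":0,"wy":0,"wz":0,"dx":0,"dy":0,"dz":0,"grip":0}]' | grep -E "pos|force:"
python3 -m pendant '[{"wx":0,"wy":0,"wz":0,"dx":0,"dy":0,"dz":0.0015,"grip":0},{"wx":0,"wy":0,"wz":0,"dx":0,"dy":0,"dz":0,"grip":0}]' | grep -E "pos|force:"
python3 -m pendant '[{"wx":0,"wy":0,"wz":0,"dx":0,"dy":0,"dz":0.0015,"grip":0},{"wx":0,"wy":0,"wz":0,"dx":0,"dy":0,"dz":0,"grip":0}]' | grep -E "pos|force:"
```

```text
tool_pos: [0.5479, -0.1242, 0.0268]
force: [-0.7, 0.9, -0.5]
finger_force: 0.0
tool_pos: [0.5479, -0.1241, 0.0251]
force: [-0.4, -1.1, -0.7]
finger_force: 0.0
tool_pos: [0.548, -0.1241, 0.025]
force: [-3.0, 0.9, 9.6]
finger_force: 4.8
tool_pos: [0.548, -0.1242, 0.0249]
force: [-6.8, 2.0, 20.0]
finger_force: 10.0
tool_pos: [0.548, -0.1242, 0.0248]
force: [-10.0, 4.2, 29.5]
finger_force: 15.2
```

Quick recheck of b, then retreat.

```bash
python3 -m pendant '[{"wx":0,"wy":0,"wz":0,"dx":0,"dy":0,"dz":-0.02,"grip":0},{"wx":0,"wy":0,"wz":0,"dx":0,"dy":0,"dz":-0.038,"grip":0},{"wx":0,"wy":0,"wz":0,"dx":0,"dy":0.036,"dz":0,"grip":0},{"wx":0,"wy":0,"wz":0,"dx":0,"dy":0.036,"dz":0,"grip":0},{"wx":0,"wy":0,"wz":0,"dx":0,"dy":0,"dz":0,"grip":0}]' | grep -E "pos|force:"
python3 -m pendant '[{"wx":0,"wy":0,"wz":0,"dx":0,"dy":0,"dz":0.02,"grip":0},{"wx":0,"wy":0,"wz":0,"dx":0,"dy":0,"dz":0.024,"grip":0},{"wx":0,"wy":0,"wz":0,"dx":0,"dy":0,"dz":0.004,"grip":0},{"wx":0,"wy":0,"wz":0,"dx":0,"dy":0,"dz":0,"grip":0},{"wx":0,"wy":0,"wz":0,"dx":0,"dy":0,"dz":0,"grip":0}]' | grep -E "pos|force:"
python3 -m pendant '[{"wx":0,"wy":0,"wz":0,"dx":0,"dy":0,"dz":0.002,"grip":0},{"wx":0,"wy":0,"wz":0,"dx":0,"dy":0,"dz":0,"grip":0}]' | grep -E "pos|force:"
python3 -m pendant '[{"wx":0,"wy":0,"wz":0,"dx":0,"dy":0,"dz":0.002,"grip":0},{"wx":0,"wy":0,"wz":0,"dx":0,"dy":0,"dz":0,"grip":0}]'
```

```text
tool_pos: [0.6171, -0.1578, 0.0792]
force: [-0.8, 0.6, -0.4]
finger_force: 0.0
tool_pos: [0.6131, -0.1555, 0.0317]
force: [0.4, 0.5, 0.8]
finger_force: 0.0
tool_pos: [0.6134, -0.1556, 0.0297]
force: [-0.4, 0.4, 0.9]
finger_force: 0.0
t: 25.75
tool_pos: [0.6128, -0.1554, 0.0269]
tool_rot: [0.847, 0.532, 0.0, 0.0]
force: [0.2, -0.9, -0.5]
grip_width: -0.0
finger_force: 0.0
```

```bash
python3 -m pendant '[{"wx":0,"wy":0,"wz":0,"dx":0,"dy":0,"dz":0.0015,"grip":0},{"wx":0,"wy":0,"wz":0,"dx":0,"dy":0,"dz":0,"grip":0}]' | grep -E "pos|force:"
python3 -m pendant '[{"wx":0,"wy":0,"wz":0,"dx":0,"dy":0,"dz":0.003,"grip":0},{"wx":0,"wy":0,"wz":0,"dx":0,"dy":0,"dz":0,"grip":0}]' | grep -E "pos|force:"
python3 -m pendant '[{"wx":0,"wy":0,"wz":0,"dx":0,"dy":0,"dz":-0.02,"grip":0},{"wx":0,"wy":0,"wz":0,"dx":0,"dy":0,"dz":-0.04,"grip":0},{"wx":0,"wy":0,"wz":0,"dx":-0.03,"dy":0,"dz":-0.04,"grip":0},{"wx":0,"wy":0,"wz":0,"dx":-0.04,"dy":-0.02,"dz":-0.02,"grip":0},{"wx":0,"wy":0,"wz":0,"dx":-0.03,"dy":-0.015,"dz":0,"grip":0}]' | grep -E "pos|force:"
python3 -m pendant '[{"wx":0,"wy":0,"wz":0,"dx":0,"dy":0,"dz":0,"grip":0},{"wx":0,"wy":0,"wz":0,"dx":0,"dy":0,"dz":0,"grip":0},{"wx":0,"wy":0,"wz":0,"dx":0,"dy":0,"dz":0,"grip":0}]'
python3 - <<'E'
from h import *
f=optics.grab_frame("wrist"); np.set_printoptions(precision=4,suppress=True)
a=np.radians(64.1); X=np.array([np.cos(a),np.sin(a),0]); Y=np.array([-np.sin(a),np.cos(a),0]); C=np.array([.5593,-.1834,.025])
im=f["image"]; H=[]
for x,y in ((.07,.04),(.07,-.04),(-.07,-.04),(-.07,.04)):
    u,v=proj(f,C+X*x+Y*y)[0].round().astype(int); w=im[max(v-12,0):v+13,u-12:u+13].astype(int)
    m=((w[...,0]>w[...,2]+40)&(w[...,0]>w[...,1])).astype(np.uint8); ys,xs=np.nonzero(m)
    print((u,v),m.sum(), [xs.min()+xs.max()-24, ys.min()+ys.max()-24] if m.any() else None)
E
```

```text
tool_pos: [0.6128, -0.1554, 0.0252]
force: [0.4, -0.6, 0.4]
finger_force: 0.0
tool_pos: [0.613, -0.1555, 0.025]
force: [-5.7, 1.3, 17.6]
finger_force: 8.3
tool_pos: [0.539, -0.2325, 0.1463]
force: [-1.2, -0.2, 0.5]
finger_force: 0.0
t: 26.95
tool_pos: [0.5382, -0.2298, 0.1419]
tool_rot: [0.847, 0.532, 0.0, -0.0]
force: [0.9, 0.2, 0.3]
grip_width: 0.0004
finger_force: 0.0
(np.int64(269), np.int64(54)) 87 [np.int64(-1), np.int64(-2)]
(np.int64(365), np.int64(54)) 116 [np.int64(-1), np.int64(-3)]
(np.int64(358), np.int64(213)) 66 [np.int64(0), np.int64(-3)]
(np.int64(276), np.int64(212)) 70 [np.int64(1), np.int64(1)]
```

All four corners stop hard at 25 mm, and the brass rings lie within about 1.5 px of the predicted home position. Handing in.

```bash
python3 -c "
from rig import job_done
print(job_done())"
```

```text
the job is handed in; nothing more can be done
None
```

The sound board was placed on its four snap posts with the sockets facing the panel, and all four corners are pressed down to the hard stop (pressed with about 30 N at most); the arm is clear and the job is handed in at about 27 s, with no verdict returned.

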